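# Move the battery pack from the airbrush compressor to the charger

### The job

The battery pack snapped into the blue airbrush compressor is flat. Pinch its two orange side tabs together to free it, lift it out without yanking, and push it down into the yellow bay of the grey charger until it latches fully home and stays down by itself, tabs sprung out again. Push gently, never more than about 30 N, and leave the paint jar, tin, brush and red scroll where they are.

Things in the scene. Friction and masses are not known exactly. Their poses are not given: they have to be found in the camera images.
- compressor: Blue box fixed to the bench, x from -62 to +120 mm, 140 mm in y, 85 mm high; a ribbed metal cylinder, top at 122 mm, lies across it from x = +59 mm on. Origin: on the bench, on the vertical axis of its grey battery bay, whose rim is 94 mm up and whose long side lies along x. The pack starts latched there, its x along this x, its underside 33 mm below the rim.
- charger: Low grey box fixed to the bench, 150 (x) x 130 (y) x 60 mm high, with a yellow battery bay standing out of its top. Origin: on the bench, on the bay's vertical axis; axes along the box.
- charger_mouth (a point): Middle of the charger bay's rim at its MIDDLE height setting, 74 mm above the bench. The bay is height-adjustable, held by friction (firm up to 100 N): the true rim is up to 8 mm higher or lower, unmeasured, so depth must be felt. Mouth, 6 mm below the rim: 58.4 mm along x, 36.4 along y, 1.2 mm clear of the pack all round; a sloping lead-in is 4 mm wider on each side at the rim.
- charger_plate (a joint): How far the sprung copper plate in the charger's bay is pushed down, m. The pack's underside meets it (0, 1.5 N) 28 mm below the true rim; latches 33 mm below it (0.005, 9 N); hard stop 36 mm below (0.008, 13.5 N). Let go of between the last two, the pack is caught and the plate stays at 0.005; let go of higher, it is pushed back up (about 0.002 if it merely stands on the plate).
- pack_grip (a point): Battery pack, black, 56 (x) x 34 (y) x 82 mm high, about 0.4 kg; half a turn makes no difference. This point: on its vertical axis, 62 mm above its underside, midway between the finger faces of its two orange tabs on the +y and -y sides. These faces are 24 mm wide (x), reach from 44 to 80 mm above the underside and stand 48 mm apart free, 38 mm pinched. Held so, it can be carried.
- tab_a (a joint): How far the +y tab is pinched in, m: 0 free, 0.005 at its hard stop; spring 2.5 N rising to 6 N. Lower down the tab has a hook, flat on top, 24 mm above the pack's underside, that springs out under the bay's lip; it clears the lip when in by about 4.5 mm. It is bevelled below, so an unpinched pack can also be pushed down past the lips, with some 10 to 15 N.
- tab_b (a joint): The same for the -y tab, m: 0 free, 0.005 fully pinched in.
- paint_jar: Bystander: closed jar with yellow lid and red label, 56 mm across, 75 mm high. Origin: centre of its underside.
- paint_tin: Bystander: tin with white label, 68 mm across, 70 mm high. Origin: centre of its underside.
- brush: Bystander: paint brush lying on the bench along its x axis.
- scroll: Bystander: flat red plywood scroll, about 130 mm across, 12 mm thick, lying on the bench. Origin: centre of its underside.
Things that resemble listed ones, but are neither listed nor needed, are in the scene too. Leave any green or turquoise look-alike of the part that bears pack_grip alone.

How it is judged:
By the outcome, as a careful person would: the job done as asked, in the order asked, and still so for the second after the job is handed in, with the robot touching nothing.
It also fails if it takes over 61 s, if anything falls off the work surface, if the arm or the gripper's body presses on something with over 40 N, if the wrist force passes 120 N, or if a joint passes its speed limit or range.

### The arm

A 6-joint arm with a two-finger parallel gripper is mounted at the origin on the work surface. World frame = base frame: x ahead of the robot, y to its left, z up, the work surface at z = 0. Lengths are in m, angles in rad, forces in N, time in s.
With the tool pointing down it reaches from about 0.375 to 0.9 m from the base axis. Payload 3.1 kg.
Tool frame: the origin (TCP) lies midway between the tips of the shut fingers; the grasp point (between the pads) lies manip.grip_depth behind it (manip.grip_depth is the distance from the TCP to the grasp point, in m); z points along the fingers, y is the direction in which the jaws open and shut (so a half turn about z gives the same grasp; the last joint's range is limited). The gripper opens to 85 mm and grips with 20 to 120 N. Pads are 22 mm wide; open, the fingers measure 114 mm over their backs; the gripper's body (76 mm by 85 mm) begins 54 mm behind the grasp point. The pads swing forward as they close: fully open they stand 13 mm farther back than shut.
Start: joints at [0.923, 0.527, 1.433, -0, 1.181, -0.178], TCP at [0.282, 0.558, 0.231] pointing down, gripper open.
Joint ranges: [-3.08, 3.08], [-0.75, 2.2], [0.22, 2.44], [-1.43, 4.57], [0, 2.65], [-2.85, 2.85]. Speed limits (rad/s): [2.79, 2.79, 3.14, 3.14, 3.14, 3.14].

### API

Orientations are given as a unit quaternion [x, y, z, w].
In Python, from station import manip, vision gives the robot as it stands.
- The arm moves only by the shell command python3 -m crank 'ROWS' [FORCE]. ROWS is JSON, a list of rows, each an object with "grip": the closure, from 0 (fully open) to 1 (shut); "offset": the shift along the tool's x, y, z in mm, a list of three; "angular": the turn, a rotation vector about the tool's x, y, z in degrees, a list of three. A call has 1 to 10 rows; each row is the pose to reach, as a shift and turn from the pose commanded when the call began, along the tool's axes at that moment; what a row does not reach only later rows make up. A row lasts 1/10 s, in which the tool goes at most 50 mm and 8.59 degrees, less where a joint would pass 70% of its speed; a pose out of reach is approached as far as the arm can. A call with a gripper value outside its range is refused whole. The fingers move at their own pace and stop on an object; FORCE is the grip in N (left out, the last holds). Time passes only in rows, so rows that repeat a pose let the fingers close. It gives the time, the measured TCP pose, the force and the opening at its end, in the units of the state.
- manip.sense(): the state, without advancing time (a new reading comes with each control period).
- vision.snapshot(name): name is "scene" or "top" or "wrist"; returns a dict with "pixels" (480x640x3 uint8, red, green, blue), "intrinsics" (3x3 intrinsics, pixels), "R" (3x3) and "t" (3): a world point X has camera coordinates R X + t. Camera axes: x right, y down, z forward; pixel columns grow to the right and rows downward; lengths in m; the calibration is good to about 2 mm. A picture is of the moment at which its call begins. There is no depth.
- manip.sign_off(): hands the job in, once; it reports no verdict.
The state is a dict: "t": time; "q": joint angles; "qd": joint speeds; "tau": joint torques, N m; "tcp_pos": TCP position; "tool_rot": TCP orientation; "force": force on the tool from outside, world axes, zero at the start; "ft_torque": the same for the moment, N m; "finger_gap": opening from 0.0 (shut) to 1.0 (fully open).
Only numpy, scipy, OpenCV 4.12 (cv2) and the standard library are available. Lean on these libraries where they do the work, as an engineer would, in place of code of your own. Each camera call takes 0.05 s, during which the arm holds its last target.

## Working session

There is one attempt and no reset: what is moved stays moved. The work goes in short steps, Python scripts to look and compute and a shell command to move; the robot and the scene stay as the last step left them, time stands still between calls to the robot, and variables do not carry over. Pictures are saved under pics/ and viewed, and the job is handed in when it is done.

```bash
ls; mkdir -p pics; python3 - <<'E'
from station import manip, vision
import cv2
print(manip.sense(), manip.grip_depth)
for n in ["scene","top","wrist"]:
    s=vision.snapshot(n); cv2.imwrite(f"pics/{n}0.png",s["pixels"][:,:,::-1])
    print(n,s["intrinsics"],s["R"],s["t"])
E
```

```text
pics
{'t': 0.0, 'q': array([ 9.23518461e-01,  5.28512079e-01,  1.43392958e+00, -7.10496721e-06,
        1.18140649e+00, -1.78518193e-01]), 'qd': array([ 0.00032103,  0.00116324, -0.0014692 , -0.00012908,  0.00036356,
       -0.00044625]), 'tau': array([-1.41131910e-03, -4.42364001e+01, -1.78018391e+01, -2.90959870e-04,
        8.34396196e-03,  2.47252373e-06]), 'tcp_pos': array([0.28189769, 0.55699214, 0.23029675]), 'tool_rot': array([ 2.32238359e-01,  9.72658251e-01, -1.03429095e-03, -4.49516833e-04]), 'force': array([-0.87500779,  0.64678392,  0.11481877]), 'ft_torque': array([-0.0225473 ,  0.00750202,  0.01005989]), 'finger_gap': 1.005145851473538} 0.0187
scene [[519.20815555   0.         310.77623888]
 [  0.         519.20815555 236.85100857]
 [  0.           0.           1.        ]] [[ 0.90327251  0.4284652  -0.02272318]
 [ 0.21875806 -0.50544241 -0.83466933]
 [-0.36911201  0.74896298 -0.55028245]] [-0.51031943 -0.01070844  1.38681082]
top [[539.35057639   0.         317.61083529]
 [  0.         539.35057639 237.50267643]
 [  0.           0.           1.        ]] [[ 0.02240197 -0.99966448  0.01300329]
 [-0.9989794  -0.02289309 -0.03893664]
 [ 0.03922126 -0.01211776 -0.99915707]] [0.0268956  0.54547927 1.21257539]
wrist [[395.95682754   0.         323.97780079]
 [  0.         395.95682754 238.82559995]
 [  0.           0.           1.        ]] [[ 0.45264292  0.89169107 -0.00119153]
 [ 0.85592381 -0.43411119  0.28096602]
 [ 0.25001763 -0.12819714 -0.95971698]] [-0.62367425 -0.03693508  0.37866812]
```

View pics/scene0.png

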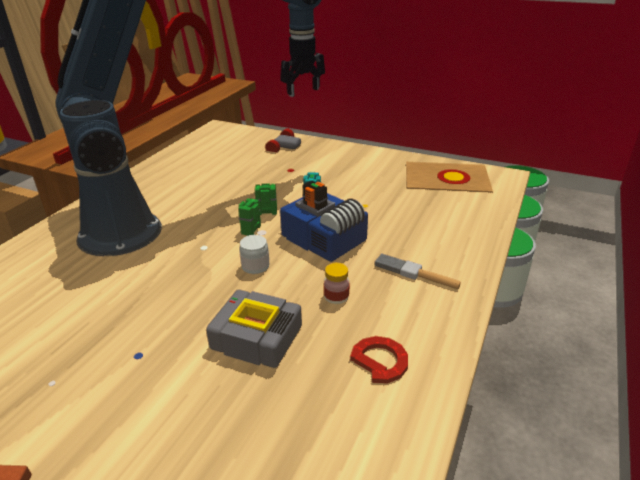

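View pics/top0.png

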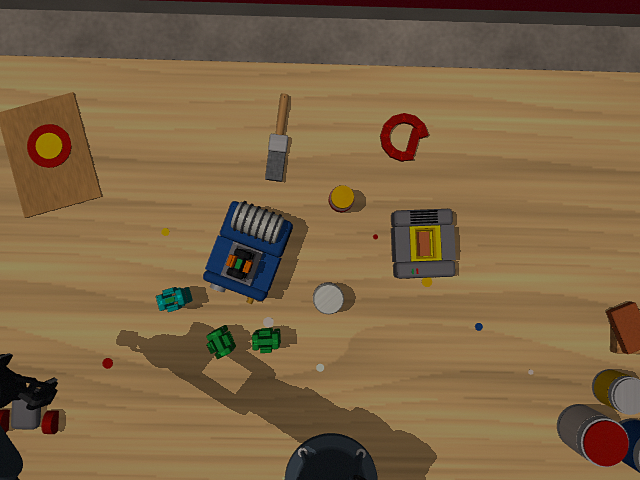

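View pics/wrist0.png

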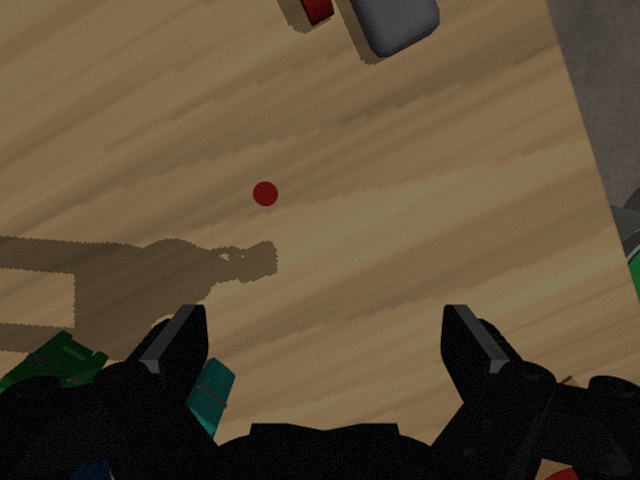

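The top view shows the compressor at about (248,252) with the orange-tabbed pack at (240,263), and the charger at (425,243). The green and turquoise look-alikes are lower left. Next I'll measure the pack and charger more closely.

```bash
cat > h.py <<'E'
import numpy as np, cv2
from station import manip, vision
def ray(s,uv,z):
    uv=np.atleast_2d(uv).astype(float)
    d=np.c_[uv,np.ones(len(uv))]@np.linalg.inv(s["intrinsics"]).T
    d=d@s["R"]; c=-s["R"].T@s["t"]
    return c+d*((z-c[2])/d[:,2:3])
def proj(s,X):
    p=np.atleast_2d(X)@s["R"].T+s["t"]; p=p@s["intrinsics"].T
    return p[:,:2]/p[:,2:]
def comps(s,lo,hi,roi,amin=8):
    hsv=cv2.cvtColor(s["pixels"],cv2.COLOR_RGB2HSV)
    m=cv2.inRange(hsv,lo,hi); k=np.zeros_like(m); u0,v0,u1,v1=roi; k[v0:v1,u0:u1]=m[v0:v1,u0:u1]
    n,l,st,c=cv2.connectedComponentsWithStats(k)
    return k,l,[(i,st[i],c[i]) for i in range(1,n) if st[i][4]>=amin]
E
python3 - <<'E'
from h import *
s=vision.snapshot("top"); t=vision.snapshot("scene")
a=cv2.resize(s["pixels"][190:315,195:305],None,fx=5,fy=5,interpolation=cv2.INTER_NEAREST)
b=cv2.resize(s["pixels"][195:290,380:470],None,fx=6,fy=6,interpolation=cv2.INTER_NEAREST)
c=cv2.resize(t["pixels"][160:265,270:380],None,fx=5,fy=5,interpolation=cv2.INTER_NEAREST)
d=cv2.resize(t["pixels"][280:370,200:310],None,fx=5,fy=5,interpolation=cv2.INTER_NEAREST)
for n,i in zip("abcd",(a,b,c,d)): cv2.imwrite(f"pics/crop_{n}.png",i[:,:,::-1])
E
```

```text
(no output)
```

View pics/crop_a.png

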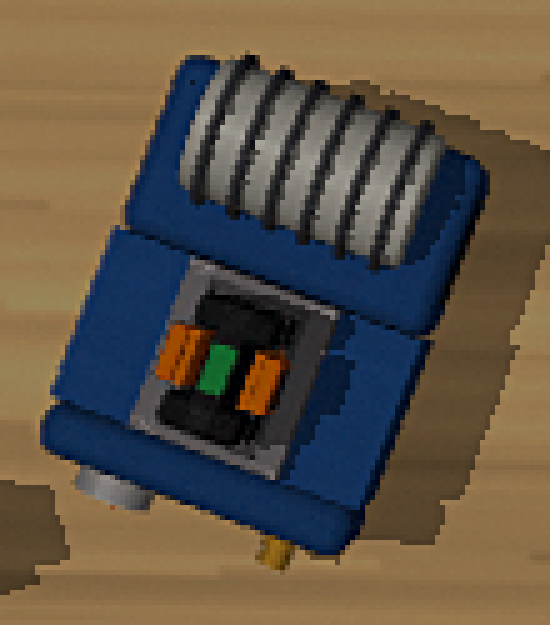

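View pics/crop_b.png

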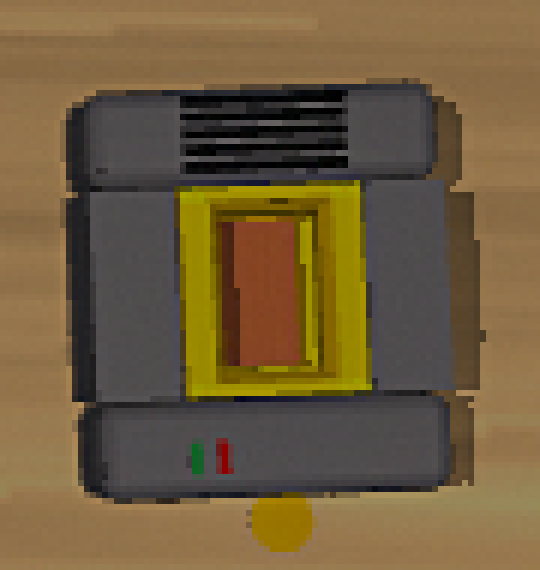

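View pics/crop_c.png

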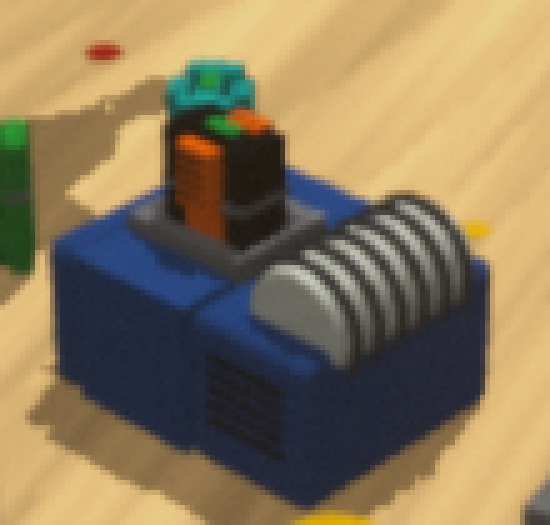

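View pics/crop_d.png

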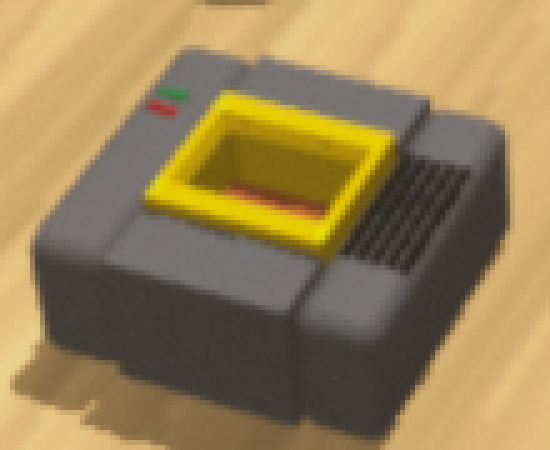

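```bash
python3 - <<'E'
from h import *
s=vision.snapshot("top"); t=vision.snapshot("scene")
k,l,cs=comps(s,(3,170,110),(18,255,255),(215,240,260,285))
for i,st,c in cs: print("or",st,c,ray(s,c,0.141))
P=[ray(s,c,0.141)[0] for i,st,c in cs]
d=P[1]-P[0]; print("sep",np.linalg.norm(d),"mid",(P[0]+P[1])/2,"jaw angle",np.degrees(np.arctan2(d[1],d[0])))
# blue body
k,l,cs=comps(s,(105,120,40),(125,255,255),(195,190,305,315),100)
ps=np.argwhere(k)[:,::-1]; X=ray(s,ps,0.085)[:,:2].astype(np.float32)*1000
print("blue",cv2.minAreaRect(X))
# yellow rim both views
for n,v,roi in (("top",s,(405,215,450,270)),("scene",t,(225,290,285,335))):
    k,l,cs=comps(v,(24,150,150),(34,255,255),roi,30)
    ps=np.argwhere(k)[:,::-1]
    h=cv2.convexHull(ps.astype(np.int32)); q=cv2.approxPolyDP(h,4,True)[:,0]
    print(n,[tuple(x) for x in q])
    r=cv2.minAreaRect((ray(v,h[:,0],0.074)[:,:2]*1000).astype(np.float32)); print(r)
# grey charger
E
```

```text
or [226 255   9  12  60] [229.9        260.26666667] [[0.48959501 0.21674751 0.141     ]]
or [243 261   8  12  63] [246.38095238 266.58730159] [[0.4776007 0.1832048 0.141    ]]
sep 0.03562269774803988 mid [0.48359785 0.19997615 0.141     ] jaw angle -109.6761920614431
blue ((510.7689208984375, 189.75086975097656), (139.7282257080078, 178.36827087402344), 70.75299072265625)
top [(np.int32(441), np.int32(259)), (np.int32(412), np.int32(260)), (np.int32(410), np.int32(227)), (np.int32(439), np.int32(226))]
((536.1339721679688, -191.9519500732422), (73.90138244628906, 64.16315460205078), 4.152725696563721)
scene [(np.int32(278), np.int32(307)), (np.int32(264), np.int32(328)), (np.int32(229), np.int32(319)), (np.int32(245), np.int32(298))]
((539.5101928710938, -198.53500366210938), (76.5870590209961, 67.87301635742188), 3.786444902420044)
```

```bash
cat >> h.py <<'E'
from scipy.spatial.transform import Rotation as Ro
def plan(p,yaw):
    """p world target TCP, yaw deg of tool y axis; returns offset mm and angular deg in tool axes"""
    st=manip.sense(); R=Ro.from_quat(st["tool_rot"]).as_matrix()
    off=R.T@(np.array(p)-st["tcp_pos"])*1000
    y=np.radians(yaw); Y=np.array([np.cos(y),np.sin(y),0]); Z=np.array([0,0,-1.]); T=np.c_[np.cross(Y,Z),Y,Z]
    rv=np.degrees(Ro.from_matrix(R.T@T).as_rotvec())
    print("t",st["t"],"off",off.round(2),"ang",rv.round(2),"F",st["force"].round(2),"tcp",st["tcp_pos"].round(4),"gap",round(st["finger_gap"],3))
E
python3 - <<'E'
from h import *
s=vision.snapshot("wrist"); c=-s["R"].T@s["t"]; st=manip.sense(); R=Ro.from_quat(st["tool_rot"]).as_matrix()
print("cam in tool",R.T@(c-st["tcp_pos"]),"axis",R.T@s["R"][2])
plan([.4836,.1997,.25],70.5)
E
```

```text
cam in tool [ 0.07027282 -0.00048872 -0.14249091] axis [-2.81253434e-01  2.07684949e-04  9.59633504e-01]
t 0.4 off [-341.24 -228.28  -18.77] ang [-0.01 -0.   -7.36] F [ 0.15  0.3  -0.52] tcp [0.2823 0.5575 0.2312] gap 0.999
```

```bash
python3 -m crank '[{"grip":0,"offset":[-35,-23,-2],"angular":[0,0,-1]},{"grip":0,"offset":[-75,-50,-4],"angular":[0,0,-2]},{"grip":0,"offset":[-115,-77,-6],"angular":[0,0,-3]},{"grip":0,"offset":[-155,-104,-8],"angular":[0,0,-4]},{"grip":0,"offset":[-195,-131,-10],"angular":[0,0,-5]},{"grip":0,"offset":[-235,-158,-12],"angular":[0,0,-6]},{"grip":0,"offset":[-275,-185,-14],"angular":[0,0,-7]},{"grip":0,"offset":[-310,-208,-17],"angular":[0,0,-7.3]},{"grip":0,"offset":[-341,-228,-19],"angular":[0,0,-7.3]},{"grip":0,"offset":[-341,-228,-19],"angular":[0,0,-7.3]}]' 25; python3 - <<'E'
from h import *
s=vision.snapshot("wrist"); cv2.imwrite("pics/w1.png",s["pixels"][:,:,::-1])
plan([.4836,.1997,.25],70.5)
E
```

```text
t: 1.4
tcp_pos: [0.4867, 0.1965, 0.2509]
tool_rot: [0.173, 0.985, -0.0, 0.002]
force: [-0.7, 0.4, 0.2]
finger_gap: 0.996
t 1.45 off [1.75 0.86 0.58] ang [ 0.03  0.05 -0.31] F [ 0.23  1.35 -0.77] tcp [0.485  0.1983 0.2506] gap 1.001
```

View pics/w1.png

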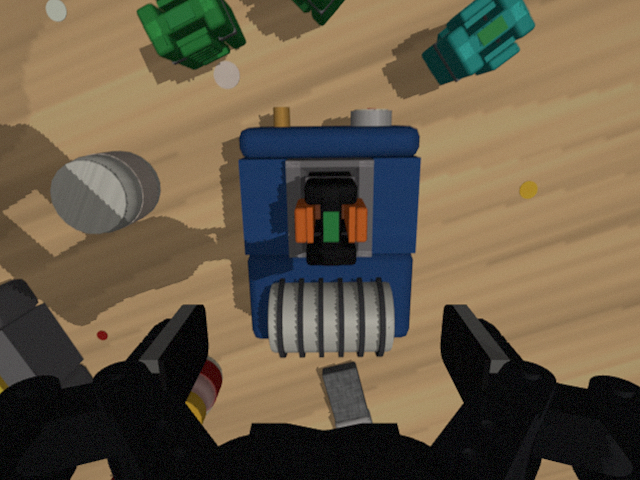

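```bash
python3 - <<'E'
from h import *
s=vision.snapshot("wrist")
k,l,cs=comps(s,(3,170,110),(18,255,255),(280,180,385,260),40)
P=[]
for i,st,c in cs:
    print("or",st,c)
    ps=np.argwhere(l==i)[:,::-1]
    r=cv2.minAreaRect((ray(s,ps,.141)[:,:2]*1000).astype(np.float32)); print(r); 
    P.append(ps)
# outer faces: tops, leftmost & rightmost columns
A=np.concatenate(P); u0,u1=A[:,0].min()-.5,A[:,0].max()+.5; v0,v1=A[:,1].min()-.5,A[:,1].max()+.5
print(u0,u1,v0,v1, ray(s,[[u0,(v0+v1)/2],[u1,(v0+v1)/2]],.141))
print("mid",ray(s,[[(u0+u1)/2,(v0+v1)/2]],.141))
k,l,cs=comps(s,(105,120,30),(125,255,255),(220,120,440,360),300)
ps=np.argwhere(k)[:,::-1]
print("blue",cv2.minAreaRect((ray(s,ps,.085)[:,:2]*1000).astype(np.float32)))
st=manip.sense(); R=Ro.from_quat(st["tool_rot"]).as_matrix(); print(np.degrees(np.arctan2(R[1,1],R[0,1])),st["tcp_pos"])
E
```

```text
or [293 211  19  36 612] [302.17647059 228.66176471]
((476.9787902832031, 185.40194702148438), (11.774031639099121, 23.894620895385742), 72.13309478759766)
or [347 211  18  35 608] [355.37006579 228.22039474]
((488.52899169921875, 218.72210693359375), (11.310656547546387, 23.314180374145508), 71.07759857177734)
292.5 364.5 210.5 246.5 [[0.47459869 0.17957712 0.141     ]
 [0.49072647 0.2241763  0.141     ]]
mid [[0.48266167 0.2018742  0.141     ]]
blue ((508.1292419433594, 193.04945373535156), (139.13824462890625, 177.30076599121094), 70.57498168945312)
70.30144954677584 [0.48378568 0.19947646 0.25033388]
```

```bash
python3 - <<'E'
from h import *
plan([.483,.2012,.165],70.5)
E
```

```text
t 1.5 off [ 1.28  1.33 85.33] ang [ 0.02 -0.03 -0.2 ] F [ 0.7   0.24 -1.45] tcp [0.4838 0.1995 0.2503] gap 1.0
```

```bash
python3 -m crank '[{"grip":0,"offset":[1,1,25],"angular":[0,0,-0.2]},{"grip":0,"offset":[1,1.5,55],"angular":[0,0,-0.2]},{"grip":0,"offset":[1,1.5,75],"angular":[0,0,-0.2]},{"grip":0,"offset":[1,1.5,85],"angular":[0,0,-0.2]},{"grip":0,"offset":[1,1.5,85],"angular":[0,0,-0.2]},{"grip":0,"offset":[1,1.5,85],"angular":[0,0,-0.2]},{"grip":0,"offset":[1,1.5,85],"angular":[0,0,-0.2]}]' ; python3 - <<'E'
from h import *
s=vision.snapshot("wrist"); cv2.imwrite("pics/w2.png",s["pixels"][:,:,::-1])
k,l,cs=comps(s,(3,170,110),(18,255,255),(250,150,400,400),40)
P=[]
for i,st,c in cs:
    ps=np.argwhere(l==i)[:,::-1]; print(st,c)
    r=cv2.minAreaRect((ray(s,ps,.141)[:,:2]*1000).astype(np.float32)); print(r); 
    P.append(r[0])
print(np.mean(P,0))
k,l,cs=comps(s,(105,120,30),(125,255,255),(160,0,500,450),300)
for i,st,c in cs: print("blue",st,c)
plan([.483,.2012,.165],70.5)
E
```

```text
t: 2.2
tcp_pos: [0.4838, 0.2024, 0.1664]
tool_rot: [0.168, 0.986, 0.0, 0.001]
force: [-0.2, -0.8, 0.2]
finger_gap: 1.001
[ 271  257   27   49 1166] [284.49056604 280.14408233]
((476.8575439453125, 184.99583435058594), (11.789337158203125, 23.66000747680664), 69.51449584960938)
[ 349  257   27   48 1155] [361.24242424 279.73593074]
((488.4938049316406, 218.57720947265625), (11.807804107666016, 23.280494689941406), 71.6468734741211)
[482.67567444 201.78652191]
blue [  200   135   247   275 32385] [323.1341053  237.75081056]
t 2.25 off [ 0.48 -1.26  1.46] ang [0.07 0.13 0.16] F [-0.    0.14  0.65] tcp [0.4839 0.2022 0.1665] gap 1.0
```

View pics/w2.png

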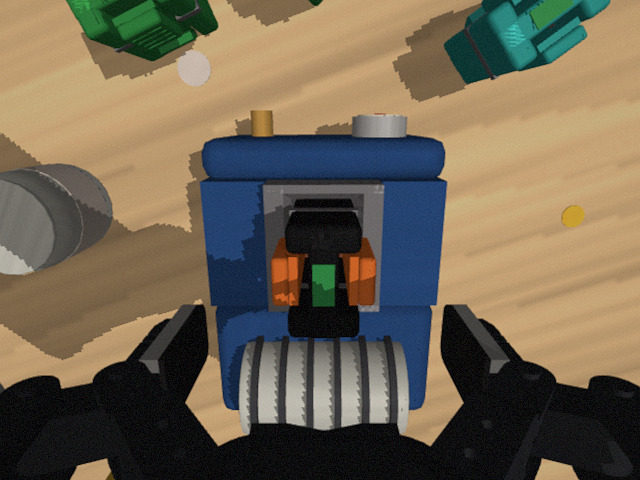

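Symmetric: the orange tabs (u 271 to 376) sit midway between the fingers (u 207 to 442). Descend and pinch.

```bash
python3 -m crank '[{"grip":0,"offset":[1,-0.3,20],"angular":[0,0,0]},{"grip":0,"offset":[1,-0.3,40],"angular":[0,0,0]},{"grip":0,"offset":[1,-0.3,55],"angular":[0,0,0]},{"grip":0,"offset":[1,-0.3,65],"angular":[0,0,0]},{"grip":0.2,"offset":[1,-0.3,66],"angular":[0,0,0]},{"grip":0.3,"offset":[1,-0.3,66],"angular":[0,0,0]},{"grip":0.35,"offset":[1,-0.3,66],"angular":[0,0,0]},{"grip":0.35,"offset":[1,-0.3,66],"angular":[0,0,0]}]' 25; python3 - <<'E'
from h import *
s=vision.snapshot("wrist"); cv2.imwrite("pics/w3.png",s["pixels"][:,:,::-1])
plan([.483,.2012,.100],70.5)
E
```

```text
t: 3.05
tcp_pos: [0.4826, 0.202, 0.1001]
tool_rot: [0.168, 0.986, 0.0, 0.001]
force: [-0.4, 0.3, -0.4]
finger_gap: 0.65
t 3.1 off [-0.69 -0.6   0.02] ang [0.04 0.08 0.14] F [-0.39  0.38 -0.16] tcp [0.4825 0.202  0.1   ] gap 0.645
```

View pics/w3.png

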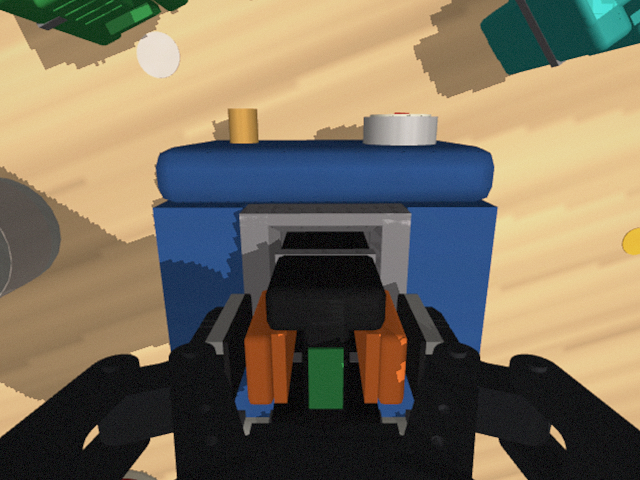

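```bash
python3 -m crank '[{"grip":0.42,"offset":[0,0,0],"angular":[0,0,0]},{"grip":0.5,"offset":[0,0,0],"angular":[0,0,0]},{"grip":0.58,"offset":[0,0,0],"angular":[0,0,0]},{"grip":0.65,"offset":[0,0,0],"angular":[0,0,0]},{"grip":0.7,"offset":[0,0,0],"angular":[0,0,0]},{"grip":0.7,"offset":[0,0,0],"angular":[0,0,0]},{"grip":0.7,"offset":[0,0,0],"angular":[0,0,0]}]' 30; python3 - <<'E'
from h import *
s=vision.snapshot("wrist"); cv2.imwrite("pics/w4.png",s["pixels"][:,:,::-1])
plan([.483,.2012,.100],70.5)
E
```

```text
t: 3.8
tcp_pos: [0.4827, 0.2023, 0.1002]
tool_rot: [0.168, 0.986, 0.001, 0.001]
force: [-0.3, 1.4, 6.1]
finger_gap: 0.413
t 3.85 off [-0.69 -0.96  0.15] ang [0.08 0.08 0.13] F [-0.44  1.29  5.78] tcp [0.4827 0.2023 0.1001] gap 0.415
```

View pics/w4.png

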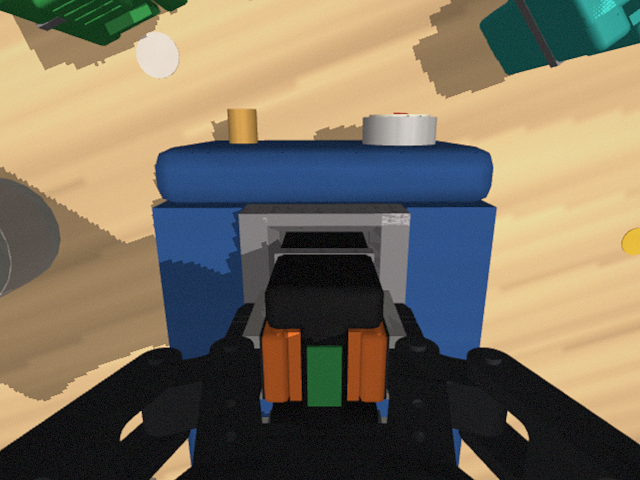

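Both tabs are pinched flush and the 6 N of upward spring push shows the hooks are free. Lift slowly.

```bash
python3 -m crank '[{"grip":0.7,"offset":[0,0,-1],"angular":[0,0,0]},{"grip":0.7,"offset":[0,0,-2],"angular":[0,0,0]},{"grip":0.7,"offset":[0,0,-4],"angular":[0,0,0]},{"grip":0.7,"offset":[0,0,-6],"angular":[0,0,0]},{"grip":0.7,"offset":[0,0,-8],"angular":[0,0,0]},{"grip":0.7,"offset":[0,0,-10],"angular":[0,0,0]}]'; python3 -m crank '[{"grip":0.7,"offset":[0,0,-3],"angular":[0,0,0]},{"grip":0.7,"offset":[0,0,-6],"angular":[0,0,0]},{"grip":0.7,"offset":[0,0,-9],"angular":[0,0,0]},{"grip":0.7,"offset":[0,0,-12],"angular":[0,0,0]},{"grip":0.7,"offset":[0,0,-15],"angular":[0,0,0]},{"grip":0.7,"offset":[0,0,-18],"angular":[0,0,0]}]'; python3 - <<'E'
from h import *
s=vision.snapshot("scene"); cv2.imwrite("pics/s5.png",cv2.resize(s["pixels"][100:280,230:410,::-1],None,fx=3,fy=3))
plan([.483,.2012,.100],70.5)
E
```

```text
t: 4.45
tcp_pos: [0.4812, 0.2017, 0.1086]
tool_rot: [0.168, 0.986, -0.0, -0.001]
force: [0.7, 1.9, -4.3]
finger_gap: 0.408
t: 5.05
tcp_pos: [0.4819, 0.2018, 0.1276]
tool_rot: [0.168, 0.986, -0.0, -0.0]
force: [-0.1, -0.8, -4.7]
finger_gap: 0.411
t 5.1 off [-0.92 -0.41 28.02] ang [0.02 0.04 0.14] F [-0.19 -0.13 -3.96] tcp [0.4822 0.2019 0.128 ] gap 0.409
```

View pics/s5.png

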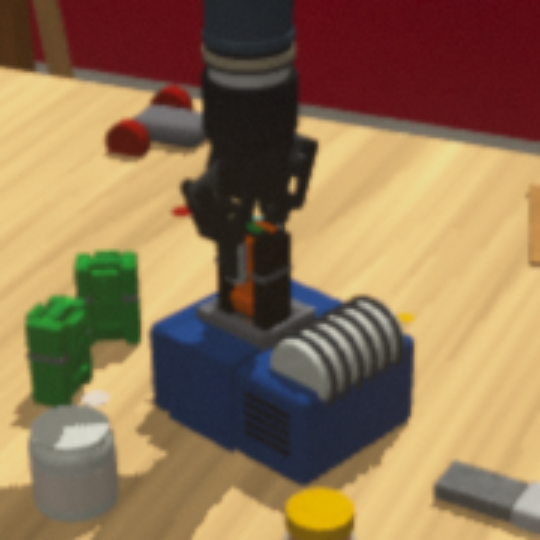

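```bash
python3 -m crank '[{"grip":0.7,"offset":[0,0,-3],"angular":[0,0,0]},{"grip":0.7,"offset":[0,0,-7],"angular":[0,0,0]},{"grip":0.7,"offset":[0,0,-15],"angular":[0,0,0]},{"grip":0.7,"offset":[0,0,-30],"angular":[0,0,0]},{"grip":0.7,"offset":[0,0,-50],"angular":[0,0,0]},{"grip":0.7,"offset":[0,0,-70],"angular":[0,0,0]},{"grip":0.7,"offset":[0,0,-90],"angular":[0,0,0]},{"grip":0.7,"offset":[0,0,-105],"angular":[0,0,0]},{"grip":0.7,"offset":[0,0,-112],"angular":[0,0,0]},{"grip":0.7,"offset":[0,0,-112],"angular":[0,0,0]}]'; python3 - <<'E'
from h import *
plan([.475,-.194,.240],94)
E
```

```text
t: 6.1
tcp_pos: [0.4825, 0.202, 0.2405]
tool_rot: [0.168, 0.986, 0.0, 0.001]
force: [-0.3, 0.2, -4.0]
finger_gap: 0.413
t 6.1 off [-1.2415e+02 -3.7613e+02  3.1000e-01] ang [  0.04   0.14 -23.35] F [-0.31  0.16 -4.05] tcp [0.4825 0.202  0.2405] gap 0.413
```

```bash
python3 -m crank '[{"grip":0.7,"offset":[-4,-12,0],"angular":[0,0,-0.7]},{"grip":0.7,"offset":[-12,-36,0],"angular":[0,0,-2]},{"grip":0.7,"offset":[-24,-72,0],"angular":[0,0,-4]},{"grip":0.7,"offset":[-37,-112,0],"angular":[0,0,-7]},{"grip":0.7,"offset":[-50,-152,0],"angular":[0,0,-9.5]},{"grip":0.7,"offset":[-63,-192,0],"angular":[0,0,-12]},{"grip":0.7,"offset":[-76,-232,0],"angular":[0,0,-15]},{"grip":0.7,"offset":[-89,-272,0],"angular":[0,0,-17.5]},{"grip":0.7,"offset":[-101,-308,0],"angular":[0,0,-20]},{"grip":0.7,"offset":[-110,-334,0],"angular":[0,0,-21.5]}]'; python3 - <<'E'
from h import *
plan([.475,-.194,.240],94)
E
```

```text
t: 7.1
tcp_pos: [0.4744, -0.152, 0.2384]
tool_rot: [-0.018, 1.0, 0.0, -0.001]
force: [1.0, 0.3, -4.4]
finger_gap: 0.41
t 7.1 off [  0.97 -41.95  -1.62] ang [ 0.02 -0.08 -1.89] F [ 1.    0.3  -4.44] tcp [ 0.4744 -0.152   0.2384] gap 0.41
```

```bash
python3 -m crank '[{"grip":0.7,"offset":[0,-20,0],"angular":[0,0,-1]},{"grip":0.7,"offset":[0,-35,-1],"angular":[0,0,-2]},{"grip":0.7,"offset":[0,-43,-1],"angular":[0,0,-2]},{"grip":0.7,"offset":[0,-43,-1],"angular":[0,0,-2]},{"grip":0.7,"offset":[0,-43,-1],"angular":[0,0,-2]},{"grip":0.7,"offset":[0,-43,-1],"angular":[0,0,-2]}]'; python3 - <<'E'
from h import *
s=vision.snapshot("wrist"); cv2.imwrite("pics/w6.png",s["pixels"][:,:,::-1])
plan([.475,-.194,.240],94)
E
```

```text
t: 7.7
tcp_pos: [0.4763, -0.1914, 0.24]
tool_rot: [-0.037, 0.999, 0.001, -0.0]
force: [-0.6, 0.1, -3.6]
finger_gap: 0.409
t 7.75 off [ 1.65 -2.36  0.13] ang [ 0.04 -0.03  0.2 ] F [-0.1   0.36 -3.99] tcp [ 0.4765 -0.1915  0.2401] gap 0.413
```

View pics/w6.png

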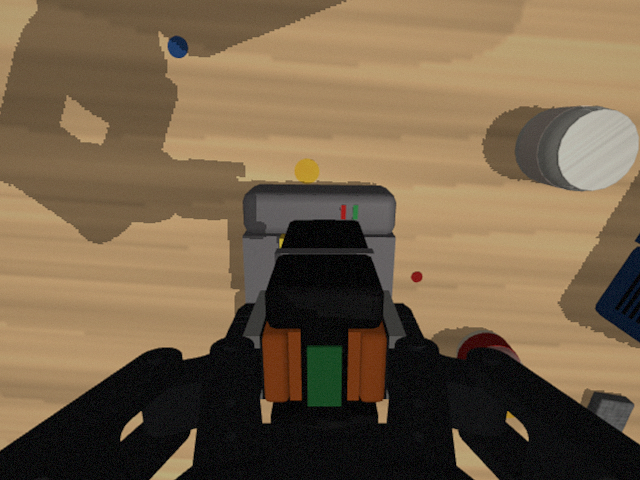

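```bash
python3 -m crank '[{"grip":0.7,"offset":[-10,-2,0],"angular":[0,0,0]},{"grip":0.7,"offset":[-40,-2,0],"angular":[0,0,0]},{"grip":0.7,"offset":[-75,-2,0],"angular":[0,0,0]},{"grip":0.7,"offset":[-105,-2,0],"angular":[0,0,0]},{"grip":0.7,"offset":[-125,-2,0],"angular":[0,0,0]},{"grip":0.7,"offset":[-130,-2,0],"angular":[0,0,0]},{"grip":0.7,"offset":[-130,-2,0],"angular":[0,0,0]},{"grip":0.7,"offset":[-130,-2,0],"angular":[0,0,0]},{"grip":0.7,"offset":[-130,-2,0],"angular":[0,0,0]}]'; python3 - <<'E'
from h import *
s=vision.snapshot("wrist"); cv2.imwrite("pics/w7.png",s["pixels"][:,:,::-1])
plan([.537,-.194,.240],94)
E
```

```text
t: 8.65
tcp_pos: [0.6054, -0.1851, 0.2402]
tool_rot: [-0.036, 0.999, 0.0, -0.001]
force: [-0.2, 0.3, -5.4]
finger_gap: 0.413
t 8.7 off [69.01 -3.78  0.43] ang [ 0.02 -0.04  0.11] F [-1.09  0.5  -4.45] tcp [ 0.6056 -0.1853  0.2404] gap 0.415
```

View pics/w7.png

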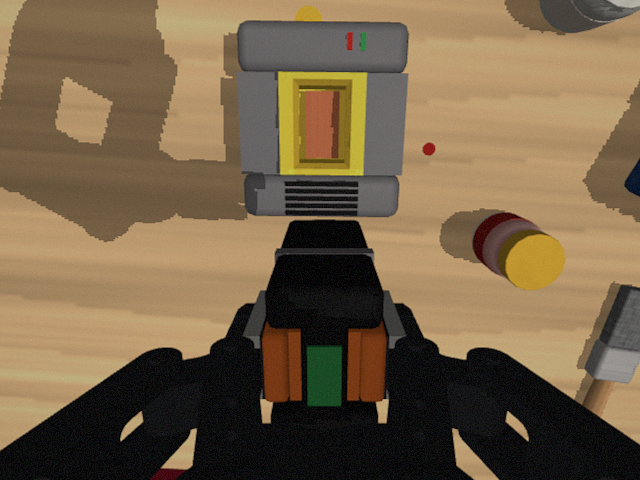

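```bash
python3 - <<'E'
from h import *
V={n:vision.snapshot(n) for n in ("wrist","top","scene")}
roi={"wrist":(265,62,380,185),"top":(405,215,450,270),"scene":(225,290,285,335)}
C={}
for n,v in V.items():
    k,l,cs=comps(v,(24,150,150),(34,255,255),roi[n],30)
    ps=np.argwhere(k)[:,::-1]
    if len(ps)==0: print(n,"none"); continue
    h=cv2.convexHull(ps.astype(np.int32)); q=cv2.approxPolyDP(h,5,True)[:,0].astype(float)
    print(n,q.tolist())
    for z in (.066,.074,.082):
        W=(ray(v,h[:,0],z)[:,:2]*1000).astype(np.float32); r=cv2.minAreaRect(W)
        print("  z",z,np.round(r[0],1),np.round(r[1],1),round(r[2],2), "cornermean",np.round(ray(v,q,z)[:,:2].mean(0)*1000,1))
    if len(q)==4: C[n]=q.mean(0)
    # charger grey top in wrist
st=manip.sense(); R=Ro.from_quat(st["tool_rot"]).as_matrix(); print("tool yaw",np.degrees(np.arctan2(R[1,1],R[0,1])),st["tcp_pos"])
v=V["wrist"]; cv2.imwrite("pics/w7c.png",cv2.resize(v["pixels"][10:225,225:420,::-1],None,fx=2.7,fy=2.7,interpolation=cv2.INTER_NEAREST))
E
```

```text
wrist [[366.0, 72.0], [362.0, 174.0], [281.0, 173.0], [278.0, 72.0]]
  z 0.066 [ 536.6 -192.8] [75.8 65.8] 3.46 cornermean [ 536.5 -192.7]
  z 0.074 [ 536.5 -192.8] [73.9 64.1] 3.46 cornermean [ 536.5 -192.7]
  z 0.082 [ 536.5 -192.7] [72.  62.5] 3.46 cornermean [ 536.4 -192.7]
top [[423.0, 226.0], [411.0, 254.0], [410.0, 227.0]]
  z 0.066 [ 547.  -164.3] [25.8 66.3] 66.94 cornermean [ 551.4 -170.6]
  z 0.074 [ 546.6 -162.8] [25.6 65.9] 66.94 cornermean [ 551. -169.]
  z 0.082 [ 546.3 -161.3] [25.4 65.4] 66.94 cornermean [ 550.6 -167.5]
scene [[278.0, 307.0], [263.0, 329.0], [229.0, 319.0], [245.0, 298.0]]
  z 0.066 [ 534.8 -191.4] [77.9 69.4] 3.5 cornermean [ 534.6 -191.5]
  z 0.074 [ 540.1 -198.9] [76.9 68.6] 3.5 cornermean [ 539.9 -199. ]
  z 0.082 [ 545.3 -206.4] [76.  67.8] 3.5 cornermean [ 545.1 -206.5]
tool yaw 94.10977389111586 [ 0.60604955 -0.1854497   0.24056443]
```

View pics/w7c.png

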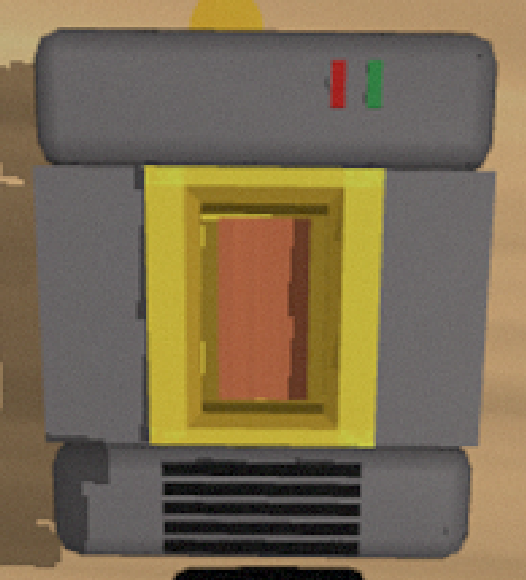

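```bash
python3 - <<'E'
from h import *
plan([.5362,-.1927,.150],93.5)
E
```

```text
t 8.85 off [70.19 -2.22 90.56] ang [-0.    0.    0.61] F [ 0.76 -0.04 -4.67] tcp [ 0.606  -0.1854  0.2406] gap 0.414
```

```bash
python3 -m crank '[{"grip":0.7,"offset":[15,-1,5],"angular":[0,0,0.6]},{"grip":0.7,"offset":[40,-2,20],"angular":[0,0,0.6]},{"grip":0.7,"offset":[60,-2,40],"angular":[0,0,0.6]},{"grip":0.7,"offset":[70,-2,60],"angular":[0,0,0.6]},{"grip":0.7,"offset":[70,-2,75],"angular":[0,0,0.6]},{"grip":0.7,"offset":[70,-2,86],"angular":[0,0,0.6]},{"grip":0.7,"offset":[70,-2,90],"angular":[0,0,0.6]},{"grip":0.7,"offset":[70,-2,90],"angular":[0,0,0.6]},{"grip":0.7,"offset":[70,-2,90],"angular":[0,0,0.6]},{"grip":0.7,"offset":[70,-2,90],"angular":[0,0,0.6]}]'; python3 - <<'E'
from h import *
s=vision.snapshot("scene"); cv2.imwrite("pics/s8.png",cv2.resize(s["pixels"][200:380,170:350,::-1],None,fx=3.2,fy=3.2))
s=vision.snapshot("top"); cv2.imwrite("pics/t8.png",cv2.resize(s["pixels"][180:300,360:480,::-1],None,fx=4,fy=4))
s=vision.snapshot("wrist"); cv2.imwrite("pics/w8.png",s["pixels"][:,:,::-1])
plan([.5362,-.1927,.150],93.5)
E
```

```text
t: 9.85
tcp_pos: [0.5376, -0.1926, 0.1511]
tool_rot: [-0.031, 1.0, -0.001, 0.001]
force: [0.2, 0.2, -4.7]
finger_gap: 0.414
t 10.0 off [ 1.03 -0.21  0.84] ang [-0.04  0.05  0.05] F [ 0.17  0.63 -4.73] tcp [ 0.5372 -0.1924  0.1508] gap 0.41
```

View pics/s8.png

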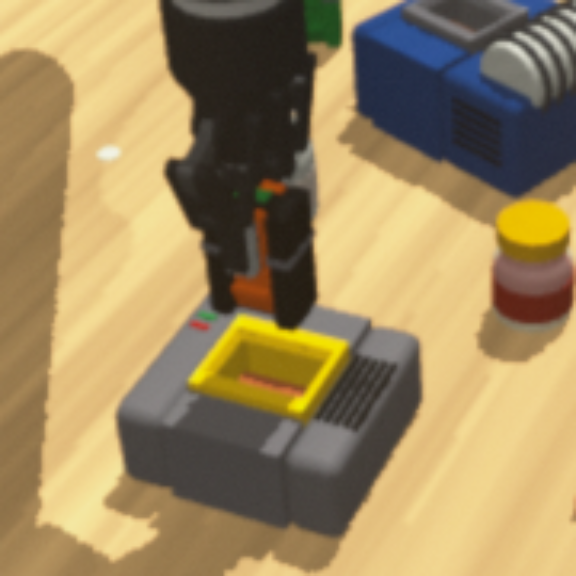

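View pics/w8.png

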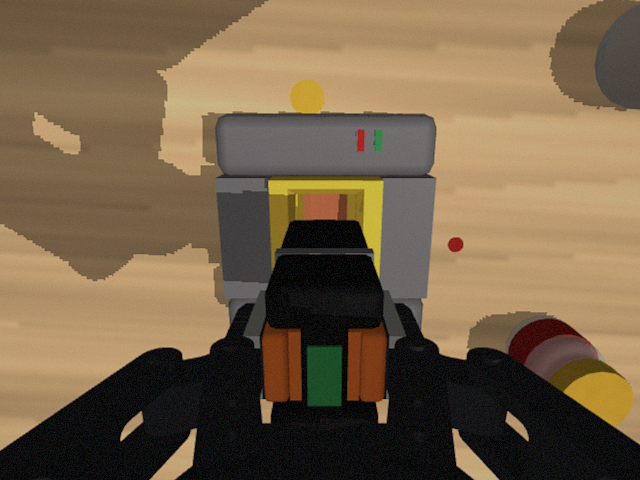

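```bash
python3 -m crank '[{"grip":0.7,"offset":[0.5,0,8],"angular":[0,0,0]},{"grip":0.7,"offset":[0.5,0,16],"angular":[0,0,0]},{"grip":0.7,"offset":[0.5,0,22],"angular":[0,0,0]},{"grip":0.7,"offset":[0.5,0,25],"angular":[0,0,0]},{"grip":0.7,"offset":[0.5,0,25],"angular":[0,0,0]},{"grip":0.7,"offset":[0.5,0,25],"angular":[0,0,0]}]'; python3 - <<'E'
from h import *
s=vision.snapshot("wrist"); cv2.imwrite("pics/w9.png",s["pixels"][:,:,::-1])
plan([.5362,-.1927,.125],93.5)
E
```

```text
t: 10.6
tcp_pos: [0.5364, -0.1924, 0.1252]
tool_rot: [-0.031, 1.0, 0.0, -0.0]
force: [0.9, -0.2, -4.6]
finger_gap: 0.411
t 10.65 off [ 0.37 -0.22  0.41] ang [-0.01  0.02  0.04] F [ 0.31 -0.22 -4.77] tcp [ 0.5366 -0.1925  0.1254] gap 0.412
```

View pics/w9.png

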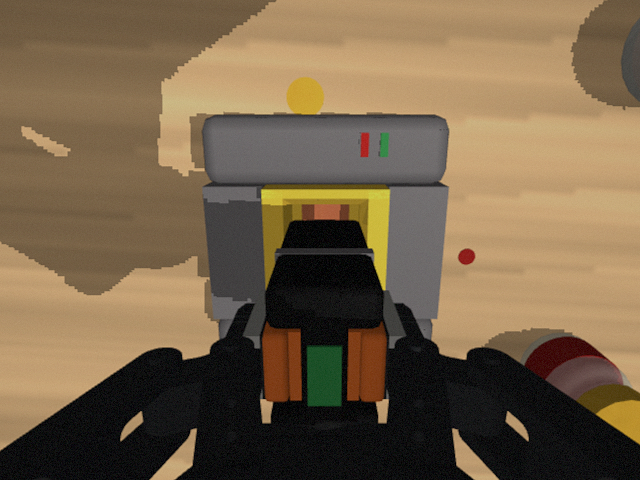

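```bash
python3 -m crank '[{"grip":0.7,"offset":[0.3,0.5,2],"angular":[0,0,0]},{"grip":0.7,"offset":[0.3,0.5,4],"angular":[0,0,0]},{"grip":0.7,"offset":[0.3,0.5,6],"angular":[0,0,0]},{"grip":0.7,"offset":[0.3,0.5,8],"angular":[0,0,0]},{"grip":0.7,"offset":[0.3,0.5,8],"angular":[0,0,0]}]';python3 -m crank '[{"grip":0.7,"offset":[0,0,2],"angular":[0,0,0]},{"grip":0.7,"offset":[0,0,4],"angular":[0,0,0]},{"grip":0.7,"offset":[0,0,6],"angular":[0,0,0]},{"grip":0.7,"offset":[0,0,6],"angular":[0,0,0]}]'; python3 - <<'E'
from h import *
s=vision.snapshot("wrist"); cv2.imwrite("pics/w10.png",s["pixels"][:,:,::-1])
plan([.5362,-.1927,.125],93.5)
E
```

```text
t: 11.15
tcp_pos: [0.5358, -0.1917, 0.117]
tool_rot: [-0.031, 1.0, 0.0, -0.0]
force: [-0.2, 0.1, -3.5]
finger_gap: 0.415
t: 11.55
tcp_pos: [0.5358, -0.1917, 0.1109]
tool_rot: [-0.031, 1.0, 0.0, -0.0]
force: [-0.2, -0.5, -5.1]
finger_gap: 0.413
t 11.6 off [ -0.26  -0.93 -13.9 ] ang [ 0.02 -0.02  0.04] F [-0.28  0.16 -4.29] tcp [ 0.5359 -0.1918  0.1111] gap 0.411
```

View pics/w10.png

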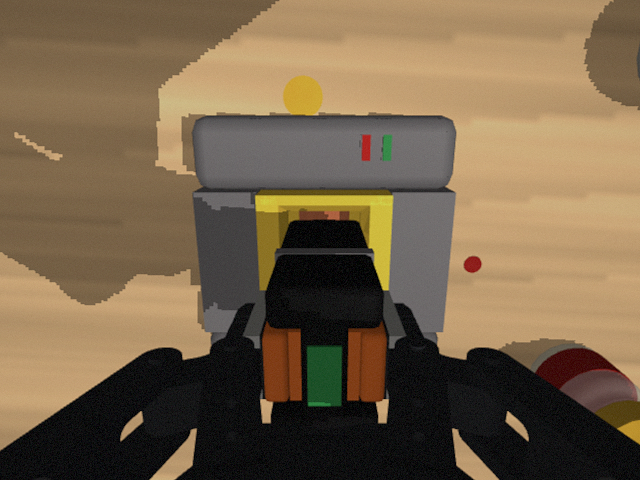

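```bash
for i in 1 2 3; do python3 -m crank '[{"grip":0.7,"offset":[0,0,1.5],"angular":[0,0,0]},{"grip":0.7,"offset":[0,0,3],"angular":[0,0,0]},{"grip":0.7,"offset":[0,0,4],"angular":[0,0,0]},{"grip":0.7,"offset":[0,0,4],"angular":[0,0,0]}]' | grep -E 'force|tcp_pos'; done
```

```text
tcp_pos: [0.5359, -0.1918, 0.1071]
force: [0.1, 0.3, -3.9]
tcp_pos: [0.5359, -0.1918, 0.1031]
force: [0.2, -0.3, -3.6]
tcp_pos: [0.5359, -0.1918, 0.0991]
force: [-0.6, 1.2, -4.4]
```

```bash
python3 - <<'E'
from h import *
s=vision.snapshot("wrist"); cv2.imwrite("pics/w11.png",s["pixels"][:,:,::-1])
s=vision.snapshot("scene"); cv2.imwrite("pics/s11.png",cv2.resize(s["pixels"][200:380,170:350,::-1],None,fx=3.2,fy=3.2))
plan([.5362,-.1927,.125],93.5)
E
```

```text
t 12.9 off [ -0.15  -0.85 -25.74] ang [ 0.   -0.01  0.04] F [ 0.07 -0.76 -4.39] tcp [ 0.536  -0.1919  0.0993] gap 0.415
```

View pics/w11.png

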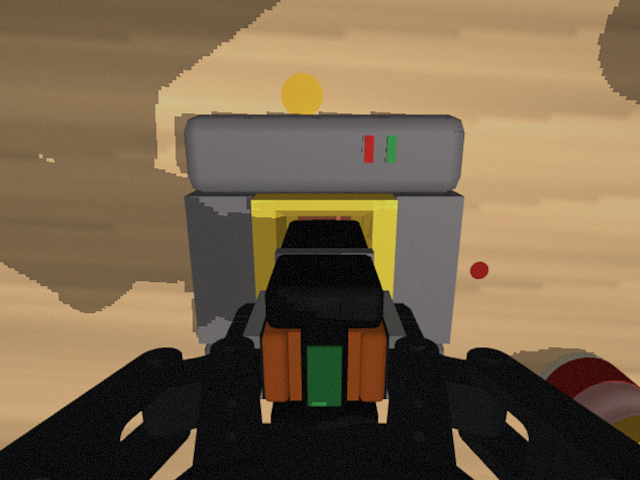

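View pics/s11.png

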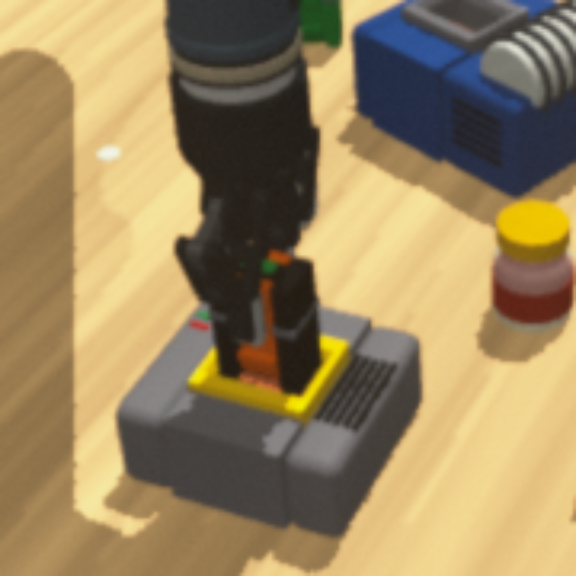

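```bash
for i in 1 2 3; do python3 -m crank '[{"grip":0.7,"offset":[0,0,1],"angular":[0,0,0]},{"grip":0.7,"offset":[0,0,2],"angular":[0,0,0]},{"grip":0.7,"offset":[0,0,2],"angular":[0,0,0]}]' | grep -E 'force|tcp_pos'; done
```

```text
tcp_pos: [0.5359, -0.1918, 0.0972]
force: [-0.9, -0.1, -4.6]
tcp_pos: [0.5359, -0.1918, 0.0952]
force: [0.3, 0.1, -4.8]
tcp_pos: [0.5359, -0.1918, 0.0932]
force: [-0.4, 0.5, -4.7]
```

```bash
for i in 1 2 3; do python3 -m crank '[{"grip":0.7,"offset":[0,0,1],"angular":[0,0,0]},{"grip":0.7,"offset":[0,0,2],"angular":[0,0,0]},{"grip":0.7,"offset":[0,0,2],"angular":[0,0,0]}]' | grep -E 'force|tcp_pos'; done
```

```text
tcp_pos: [0.5359, -0.1918, 0.0912]
force: [-0.8, -0.3, -4.8]
tcp_pos: [0.5359, -0.1918, 0.0892]
force: [0.9, 0.1, -3.9]
tcp_pos: [0.5359, -0.1918, 0.0871]
force: [0.6, -0.4, -4.4]
```

```bash
for i in 1 2 3; do python3 -m crank '[{"grip":0.7,"offset":[0,0,1],"angular":[0,0,0]},{"grip":0.7,"offset":[0,0,2],"angular":[0,0,0]},{"grip":0.7,"offset":[0,0,2],"angular":[0,0,0]}]' | grep -E 'force|tcp_pos'; done
python3 - <<'E'
from h import *
s=vision.snapshot("wrist"); cv2.imwrite("pics/w12.png",s["pixels"][:,:,::-1])
s=vision.snapshot("scene"); cv2.imwrite("pics/s12.png",cv2.resize(s["pixels"][200:380,170:350,::-1],None,fx=3.2,fy=3.2))
E
```

```text
tcp_pos: [0.5359, -0.1918, 0.0852]
force: [-1.1, 0.0, -4.6]
tcp_pos: [0.5359, -0.1918, 0.0831]
force: [-0.0, -0.1, -5.1]
tcp_pos: [0.5359, -0.1918, 0.0811]
force: [0.5, 0.5, -4.8]
```

View pics/w12.png

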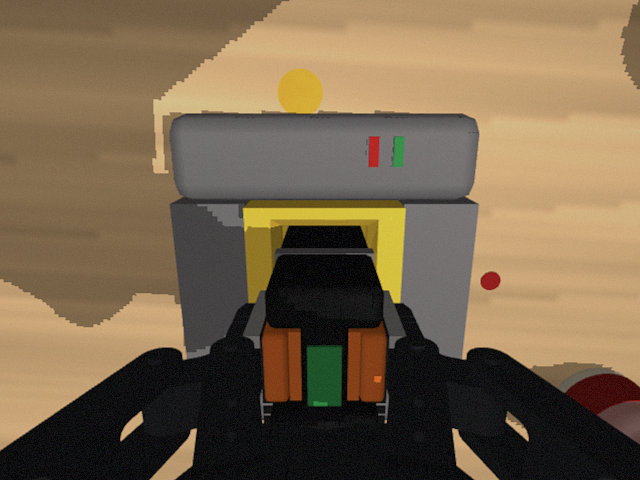

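View pics/s12.png

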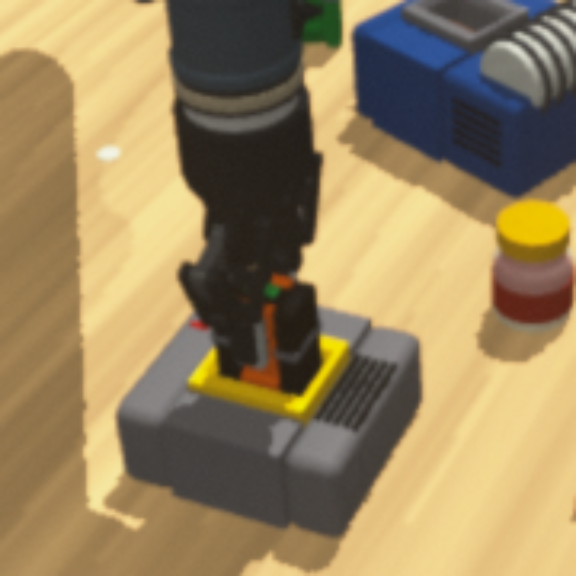

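Going in freely, with no contact yet. From here I'll use 1 mm steps to feel for the plate.

```bash
for i in 1 2 3 4; do python3 -m crank '[{"grip":0.7,"offset":[0,0,1],"angular":[0,0,0]},{"grip":0.7,"offset":[0,0,1],"angular":[0,0,0]},{"grip":0.7,"offset":[0,0,1],"angular":[0,0,0]}]' | grep -E 'force|tcp_pos'; done
```

```text
tcp_pos: [0.536, -0.1918, 0.0803]
force: [-0.2, 0.7, -3.1]
tcp_pos: [0.536, -0.1918, 0.0793]
force: [1.0, 0.2, -4.6]
tcp_pos: [0.5361, -0.1919, 0.0785]
force: [0.1, -0.1, -4.0]
tcp_pos: [0.5361, -0.1919, 0.0775]
force: [-1.2, 0.1, -2.0]
```

```bash
for i in 1 2 3; do python3 -m crank '[{"grip":0.7,"offset":[0,0,1],"angular":[0,0,0]},{"grip":0.7,"offset":[0,0,1],"angular":[0,0,0]},{"grip":0.7,"offset":[0,0,1],"angular":[0,0,0]}]' | grep -E 'force|tcp_pos'; python3 -c "
from h import *
print(manip.sense()['force'][2])"; done
```

```text
tcp_pos: [0.5361, -0.1919, 0.0765]
force: [-0.0, -0.6, -0.5]
-0.47474228966095694
tcp_pos: [0.5362, -0.1919, 0.0755]
force: [0.2, 0.6, 0.9]
0.8955051276534585
tcp_pos: [0.5362, -0.1919, 0.0745]
force: [-0.6, -0.4, 2.0]
1.9990516583846962
```

```bash
for i in 1 2; do python3 -m crank '[{"grip":0.7,"offset":[0,0,1],"angular":[0,0,0]},{"grip":0.7,"offset":[0,0,1],"angular":[0,0,0]},{"grip":0.7,"offset":[0,0,1],"angular":[0,0,0]}]' | grep -E 'force|tcp_pos'; done; python3 -m crank '[{"grip":0.7,"offset":[0,0,1],"angular":[0,0,0]},{"grip":0.7,"offset":[0,0,1],"angular":[0,0,0]}]'| grep -E 'force|tcp_pos'; for i in 1 2; do python3 -m crank '[{"grip":0.7,"offset":[0,0,0],"angular":[0,0,0]}]'| grep -E 'force|tcp_pos';done
```

```text
tcp_pos: [0.5362, -0.1919, 0.0735]
force: [-1.3, 0.5, 3.9]
tcp_pos: [0.5362, -0.192, 0.0726]
force: [-1.2, 0.4, 4.4]
tcp_pos: [0.5362, -0.1919, 0.0717]
force: [-1.0, 0.7, 6.1]
tcp_pos: [0.5362, -0.192, 0.0717]
force: [-1.8, 0.3, 7.5]
tcp_pos: [0.5362, -0.192, 0.0718]
force: [-1.9, 0.5, 5.9]
```

Plate force is about 11 N (6.5 + 4.5 weight), so depth is about 34.3 mm, inside the latch band. Now release gradually, easing down slightly to offset the pads' backward swing.

```bash
python3 -m crank '[{"grip":0.7,"offset":[0,0,0.7],"angular":[0,0,0]},{"grip":0.7,"offset":[0,0,0.7],"angular":[0,0,0]},{"grip":0.57,"offset":[0,0,1],"angular":[0,0,0]},{"grip":0.53,"offset":[0,0,1.3],"angular":[0,0,0]},{"grip":0.49,"offset":[0,0,1.7],"angular":[0,0,0]},{"grip":0.45,"offset":[0,0,2],"angular":[0,0,0]},{"grip":0.41,"offset":[0,0,2.3],"angular":[0,0,0]},{"grip":0.38,"offset":[0,0,2.3],"angular":[0,0,0]},{"grip":0.35,"offset":[0,0,2.3],"angular":[0,0,0]},{"grip":0.35,"offset":[0,0,2.3],"angular":[0,0,0]}]' 20; python3 - <<'E'
from h import *
s=vision.snapshot("wrist"); cv2.imwrite("pics/w13.png",s["pixels"][:,:,::-1])
s=vision.snapshot("scene"); cv2.imwrite("pics/s13.png",cv2.resize(s["pixels"][200:380,170:350,::-1],None,fx=3.2,fy=3.2))
E
```

```text
t: 19.8
tcp_pos: [0.5359, -0.1918, 0.0687]
tool_rot: [-0.031, 1.0, 0.0, -0.0]
force: [0.2, -0.7, 0.3]
finger_gap: 0.652
```

View pics/w13.png

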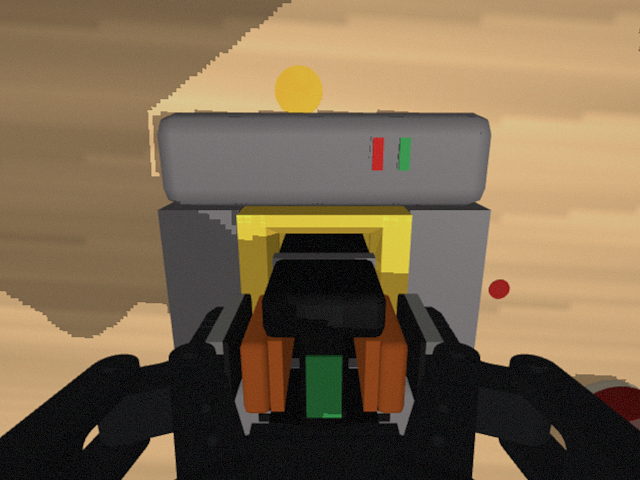

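View pics/s13.png

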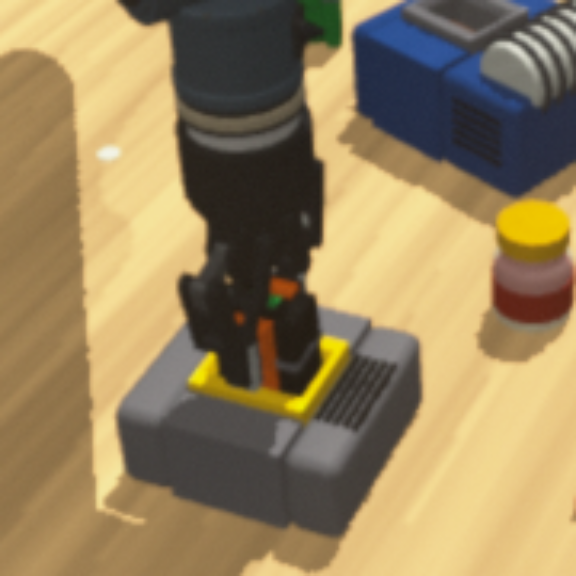

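Tabs have sprung out and the pads are clear. Retreat straight up and look.

```bash
python3 -m crank '[{"grip":0.25,"offset":[0,0,0],"angular":[0,0,0]},{"grip":0.25,"offset":[0,0,-10],"angular":[0,0,0]},{"grip":0.2,"offset":[0,0,-30],"angular":[0,0,0]},{"grip":0.2,"offset":[0,0,-60],"angular":[0,0,0]},{"grip":0.5,"offset":[0,0,-80],"angular":[0,0,0]},{"grip":1,"offset":[-40,0,-90],"angular":[0,0,0]},{"grip":1,"offset":[-60,0,-90],"angular":[0,0,0]},{"grip":1,"offset":[-65,0,-90],"angular":[0,0,0]},{"grip":1,"offset":[-65,0,-90],"angular":[0,0,0]}]' 20; python3 - <<'E'
from h import *
s=vision.snapshot("wrist"); cv2.imwrite("pics/w14.png",s["pixels"][:,:,::-1])
s=vision.snapshot("scene"); cv2.imwrite("pics/s14.png",cv2.resize(s["pixels"][230:380,190:340,::-1],None,fx=4,fy=4,interpolation=cv2.INTER_CUBIC))
E
```

```text
t: 20.8
tcp_pos: [0.6007, -0.1875, 0.159]
tool_rot: [-0.031, 1.0, 0.0, -0.0]
force: [0.1, 0.4, -0.3]
finger_gap: 0.001
```

View pics/w14.png

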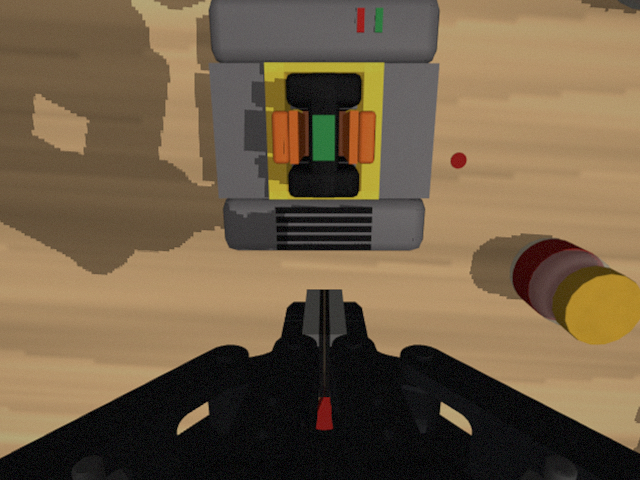

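View pics/s14.png

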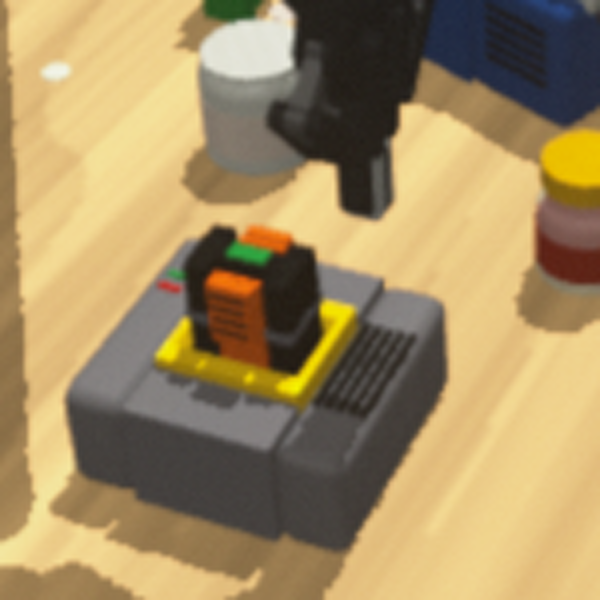

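The pack sits upright in the bay with its tabs out. To tell latched from merely standing on the plate, I'll press gently on top with shut fingers and feel the stiffness.

```bash
python3 -m crank '[{"grip":1,"offset":[30,0,0],"angular":[0,0,0]},{"grip":1,"offset":[60,0,0],"angular":[0,0,0]},{"grip":1,"offset":[65,0,12],"angular":[0,0,0]},{"grip":1,"offset":[65,0,24],"angular":[0,0,0]},{"grip":1,"offset":[65,0,32],"angular":[0,0,0]},{"grip":1,"offset":[65,0,36],"angular":[0,0,0]},{"grip":1,"offset":[65,0,38],"angular":[0,0,0]},{"grip":1,"offset":[65,0,38],"angular":[0,0,0]}]' | grep -E "tcp_pos|force"; for i in 1 2 3; do python3 -m crank '[{"grip":1,"offset":[0,0,1],"angular":[0,0,0]},{"grip":1,"offset":[0,0,1],"angular":[0,0,0]}]' | grep -E "tcp_pos|force"; done
```

```text
tcp_pos: [0.5363, -0.1918, 0.1206]
force: [-0.2, 0.6, -0.3]
tcp_pos: [0.5363, -0.1919, 0.1202]
force: [-0.1, 0.4, 0.3]
tcp_pos: [0.5361, -0.1919, 0.1191]
force: [0.2, 0.5, 0.8]
tcp_pos: [0.536, -0.1918, 0.118]
force: [-0.2, 0.5, -0.9]
```

```bash
for i in 1 2 3 4; do python3 -m crank '[{"grip":1,"offset":[0,0,0.5],"angular":[0,0,0]},{"grip":1,"offset":[0,0,0.5],"angular":[0,0,0]}]' | grep -E "tcp_pos|force"; done
```

```text
tcp_pos: [0.536, -0.1919, 0.1175]
force: [-0.1, -0.4, 0.7]
tcp_pos: [0.536, -0.1919, 0.117]
force: [0.6, -0.2, -0.0]
tcp_pos: [0.536, -0.1919, 0.1165]
force: [-0.1, 0.1, 0.7]
tcp_pos: [0.536, -0.1918, 0.1159]
force: [0.0, -0.5, -0.2]
```

```bash
for i in 1 2 3 4; do python3 -m crank '[{"grip":1,"offset":[0,0,0.5],"angular":[0,0,0]},{"grip":1,"offset":[0,0,0.5],"angular":[0,0,0]}]' | grep -E "tcp_pos|force"; done
```

```text
tcp_pos: [0.536, -0.1918, 0.1154]
force: [-0.3, 0.4, 1.1]
tcp_pos: [0.5361, -0.1919, 0.1152]
force: [-0.3, -0.9, 1.6]
tcp_pos: [0.5362, -0.192, 0.1149]
force: [0.2, 1.4, 4.8]
tcp_pos: [0.5362, -0.192, 0.1144]
force: [-1.2, 0.6, 5.6]
```

```bash
for i in 1 2 3; do python3 -m crank '[{"grip":1,"offset":[0,0,0.5],"angular":[0,0,0]},{"grip":1,"offset":[0,0,0.5],"angular":[0,0,0]}]' | grep -E "tcp_pos|force"; done
```

```text
tcp_pos: [0.5363, -0.192, 0.114]
force: [-1.4, -0.0, 6.2]
tcp_pos: [0.5362, -0.192, 0.1136]
force: [-0.6, 0.1, 6.7]
tcp_pos: [0.5363, -0.192, 0.1132]
force: [-0.3, 1.1, 7.0]
```

Preload signature: the force jumps to about 5 N within 0.5 mm, then softens to roughly 1.5 N/mm. That means the pack is held down by the hooks. Retreat and take a final look.

```bash
python3 -m crank '[{"grip":1,"offset":[0,0,-2],"angular":[0,0,0]},{"grip":1,"offset":[0,0,-8],"angular":[0,0,0]},{"grip":1,"offset":[0,0,-25],"angular":[0,0,0]},{"grip":1,"offset":[-20,0,-50],"angular":[0,0,0]},{"grip":1,"offset":[-45,0,-75],"angular":[0,0,0]},{"grip":1,"offset":[-65,0,-90],"angular":[0,0,0]},{"grip":1,"offset":[-65,0,-90],"angular":[0,0,0]},{"grip":1,"offset":[-65,0,-90],"angular":[0,0,0]},{"grip":1,"offset":[-65,0,-90],"angular":[0,0,0]}]'; python3 - <<'E'
from h import *
s=vision.snapshot("wrist"); cv2.imwrite("pics/w15.png",s["pixels"][:,:,::-1])
k,l,cs=comps(s,(3,170,110),(18,255,255),(250,60,400,220),40)
P=[]
for i,st,c in cs:
    r=cv2.minAreaRect((ray(s,np.argwhere(l==i)[:,::-1],.114)[:,:2]*1000).astype(np.float32)); print(st,np.round(r[0],1),np.round(r[1],1)); P.append(r)
if len(P)==2:
    print("outer faces apart", np.linalg.norm(np.subtract(P[0][0],P[1][0]))+np.mean([min(p[1]) for p in P]))
s=vision.snapshot("scene"); cv2.imwrite("pics/s15.png",s["pixels"][:,:,::-1])
print(manip.sense()["t"])
E
```

```text
t: 25.4
tcp_pos: [0.5987, -0.1872, 0.2008]
tool_rot: [-0.031, 1.0, 0.001, -0.002]
force: [-0.2, 0.2, -0.8]
finger_gap: 0.002
[280 117  22  45 926] [ 538.  -210.5] [24.1 11.9]
[343 117  22  44 902] [ 535.6 -175.1] [23.6 11.8]
outer faces apart 47.26712739260861
25.5
```

View pics/w15.png

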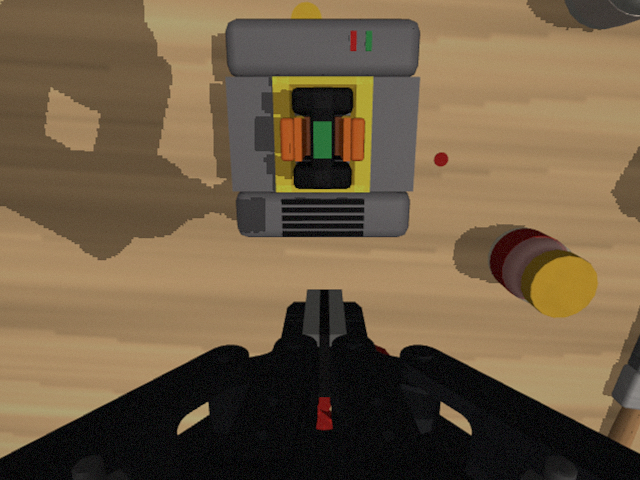

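View pics/s15.png

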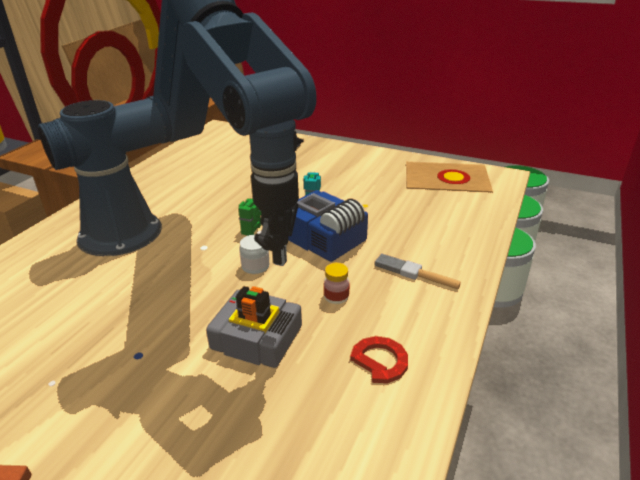

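The final views show the pack in the charger at about (322,138) in the wrist image. Its tab faces measure 47 mm apart (48 mm nominal when free), the bystanders are in place and the robot is clear.

```bash
python3 -c "
from station import manip
print(manip.sign_off())"
```

```text
the job is handed in; nothing more can be done
None
```

The battery pack is latched in the charger and the job is handed in, at about 25.5 s on the clock. I pinched both tabs with a 30 N grip and lifted the pack out slowly. I then lowered it into the yellow bay and felt the plate down to about 11 N, roughly 34 mm below the rim. The tabs were let out gradually while easing down slightly.

**Last checks:**
- **Latch:** I pressed gently on top of the pack with the fingers shut. The force jumped to about 5 N within roughly half a millimetre, then rose at about 1 to 1.5 N/mm, as for a pack held down by its hooks. The highest force reading on the pack was about 7.5 N at the wrist, or roughly 12 N on the plate with the pack's weight.
- **Tabs:** The outer tab faces measured about 47 mm apart, against 48 mm when free.
- **Bystanders:** The jar, tin, brush and scroll look unmoved in the scene view, and the robot is touching nothing.

**Not fully matching:**
- Pack top height read about 115 mm, against 116 mm expected. That is within the measuring error.
- Finger opening while pinched read 0.41 of full, where about 0.45 was expected.
- The scene camera, taken at the middle rim height, put the bay about 6 mm away from where the top and wrist views did. That fitted a bay set low, and the felt plate contact put the rim at about 67 mm.

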